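Staple carton from the bench drawer to the holder

TASK

Pull the drawer of the low bench chest all the way out to its stop, take out the rectangular carton of staples, set it down upright on bare bench top and let go of it, then push the drawer fully shut. Then take the carton again, this time by its two ends (the cheeks leave no room for fingers at its sides), and lower it gently between the two cheeks of the wooden holder until it sits fully down on the seat, its length running along the cheeks and roughly centred. Keep the carton upright, never let it drop, leave the round tin standing in the drawer, and do not disturb the stapler, the glue bottle and the tape measure.

Things in the scene. Friction and masses are not known exactly. Their poses are not given: they have to be found in the camera images.
- chest: Low plywood chest fixed on the bench, 240 deep (x) x 320 wide (y) x 100 high, with one drawer whose dark front faces the robot; origin: on the bench, under the middle of the outer face of the shut drawer front; the chest reaches from there 240 mm along +x. The drawer comes out along the chest's -x. Shut, compartments lies 58 mm on the +x side of the origin.
- drawer (a joint): How far the drawer is pulled out, m: 0 is shut, 0.160 is the stop. Slides with about 1 to 2 N of friction plus 4 N per m/s; it stays where it is left.
- drawer_handle (a point): Centre of the drawer's bar handle: horizontal round bar, 11 mm thick, 120 long along the chest's y, 64 mm above the bench, its centre line 45 mm off the drawer front (39 mm free gap; open the gripper only part way to come down over it), on thin studs 50 mm either side of the centre. The front's top edge is 22 mm higher than this point. Moves with the drawer.
- carton_mid (a point): Centre (half-way up) of the plain brown cardboard carton of staples, 64 long (its x axis) x 34 wide (y) x 46 high (z), about 0.22 kg, rigid, upright. It starts in either drawer compartment, its length along the chest's x with only about 5 mm free at each end (grip it across its width there) and 45 mm or so on each long side; its top is 6 mm below the compartment walls' tops.
- compartments (a point): Middle of the partition between the drawer's two front compartments, at floor level, 20 mm above the bench; moves with the drawer. Each compartment is 74 (x) x 133 (y), centred 69.5 mm to the left or right (y) of here; walls rise 52 mm above the floor. One holds the carton, the other the round tin.
- tin_mid (a point): Centre of the round steel tin that stands in the other compartment, 52 diameter x 40 high. It stays in the drawer.
- holder: Carton holder fixed on the bench: base board 120 (x) x 110 (y) x 6, on it a plinth and two upright plywood cheeks, each 50 long (along the holder's x) x 12 thick, tops 75 mm above the bench, with a 42 mm gap between them (along y). Both ends (x) of the channel are open; only the low base board lies beyond them. Origin: centre of its underside.
- holder_seat (a point): Centre of the holder's seat between the cheeks, 25 mm above the bench; seat 50 mm long (x). The carton stands here with its length along the holder's x axis, either way round, 7 mm sticking out at each end; the cheeks are then 4 mm higher than its top.
- stapler: Bystander: hand stapler standing on the bench, grey and black with a steel magazine, 170 long (x) x 36 wide x 80 high; origin near the centre of its underside.
- glue: Bystander: white glue bottle, 56 diameter x 150 high; origin at the centre of its underside. It stands between chest and holder, away from the robot; the bench on the robot's side of it, between the drawer and the holder, is bare.
- tape: Bystander: grey tape measure lying on its side, 64 x 64 x 34 high; origin at the centre of its underside.
Things that resemble listed ones, but are neither listed nor needed, are in the scene too. Several things look just like the holder: the one meant starts farthest to the robot's left.

How it is judged (in metres and radians):
On the way, in this order (a step that is already met when the one before it is completed fails the run):
1. the drawer is out at its stop (within 8 mm) (value of joint drawer above 0.152 m), for 0.2 s.
2. the carton stands upright on the bare bench, let go of and at rest (height (world z) of carton_mid below 0.026 m and angle between carton_mid's own z axis and vertical below 0.1 rad and contact force between the fingers and carton below 0.1 N and linear speed of carton below 0.02 m/s), for 0.3 s.
3. the drawer is shut again (within 8 mm) (value of joint drawer below 0.008 m), for 0.2 s.
At the end, for the whole second after the job is handed in: The drawer is shut (within 10 mm), the tin stands upright in its front part, and the carton stands at rest, upright, on the holder's seat between the cheeks, fully down (centre 19 to 27 mm above the seat), centred within 10 mm along the cheeks, its length along them (value of joint drawer below 0.01 m and x of carton_mid in the frame of holder_seat between -0.01 and 0.01 m and y of carton_mid in the frame of holder_seat between -0.008 and 0.008 m and z of carton_mid in the frame of holder_seat between 0.019 and 0.027 m and angle between carton_mid's own z axis and vertical below 0.1 rad and angle between the x axis of carton_mid and the x axis of holder, either way round below 0.2 rad and linear speed of carton below 0.02 m/s and y of tin_mid in the frame of chest between -0.145 and 0.145 m and x of tin_mid in the frame of chest between 0.015 and 0.105 m and angle between tin_mid's own z axis and vertical below 0.2 rad); the robot touches nothing.
It fails at once if the carton is dropped (falls free at more than 0.45 m/s, about 10 mm) (linear speed of carton above 0.45 m/s and contact force between each of the fingers, anything else and carton below 0.05 N).
It fails at once if the carton is tipped more than 0.6 rad (angle between carton_mid's own z axis and vertical above 0.6 rad).
It fails at once if the stapler is moved more than 25 mm (distance of stapler from where it was at the start of the episode above 0.025 m).
It fails at once if the glue bottle is moved more than 25 mm (distance of glue from where it was at the start of the episode above 0.025 m).
It fails at once if the tape measure is moved more than 25 mm (distance of tape from where it was at the start of the episode above 0.025 m).
It also fails if it takes over 72 s, if anything falls off the work surface, if the arm or the gripper's body presses on something with over 40 N, if the wrist force passes 120 N, or if a joint passes its speed limit or range.

ROBOT

A 6-joint arm with a two-finger parallel gripper is mounted at the origin on the work surface. World frame = base frame: x ahead of the robot, y to its left, z up, the work surface at z = 0. Lengths are in mm, angles in rad, forces in N, time in s.
With the tool pointing down it reaches from about 350 to 975 mm from the base axis. Payload 7.1 kg.
Tool frame: the origin (TCP) lies at the very end of the fingers, on their centre line; the grasp point (between the pads) lies 19 mm behind it; z points along the fingers, y is the direction in which the jaws open and shut (so a half turn about z gives the same grasp; the last joint's range is limited). The gripper opens to 88 mm and grips with 3 to 60 N. Pads are 20 mm wide; open, the fingers measure 115 mm over their backs; the gripper's body (75 mm by 178 mm) begins 61 mm behind the grasp point.
Start: joints at [-1.326, 0.423, 1.63, -0, 1.089, -0.019], TCP at [162.988, -603.357, 222.675] pointing down, gripper open.
Joint ranges: [-3, 3], [-0.9, 2.11], [0.09, 2.58], [-1.31, 4.45], [0.11, 2.69], [-2.54, 2.54]. Speed limits (rad/s): [2.39, 2.39, 3.01, 3.14, 3.14, 3.14].

INTERFACE

Orientations are given as a rotation vector (axis times angle).
In Python, from workcell import * gives the robot as it stands.
- The arm moves only by the tool play_rows, never from a script. Its argument "plan" is text: rows parted by semicolons, each of 7 numbers parted by spaces: the finger opening in cm, from 0 to 8.78, then the shift along the tool's x, y, z in cm, then the turn, a rotation vector about the tool's x, y, z in degrees. A call has 1 to 20 rows; each row shifts and turns the commanded pose from where the row before left it, along the tool's axes as they then stand; what a row does not reach is not made up. A row lasts 1/8 s, in which the tool goes at most 62.5 mm and 10.7 degrees, less where a joint would pass 70% of its speed; a pose out of reach is approached as far as the arm can. A call is refused whole if a number of a shift passes 6.25 or a number of a turn 10.7, either way. A call with a gripper value outside its range is refused whole. The fingers move at their own pace and stop on an object; the grip force is fixed at half the most. Time passes only in rows, so rows that do not move let the fingers close. It gives the time, the measured TCP pose, the force and the opening at its end, in the units of the state.
- get_obs(): the state, without advancing time (a new reading comes with each control period).
- get_image(name): name is "scene" or "top" or "wrist"; returns a dict with "pixels" (420x560x3 uint8, red, green, blue), "range_z" (420x560 float32, mm along the optical axis (not along the pixel's ray), 0 where there is no reading), "fx", "fy", "cx", "cy" (pixels), "distortion" ([k1, k2, p1, p2, k3] as OpenCV has them; the pictures are not rectified), "eye" and "attitude" of the camera in the world. Camera axes: x right, y down, z forward; pixel columns grow to the right and rows downward; lengths in mm; the calibration is good to about 2 mm. A picture is of the moment at which its call begins.
- close_job(): hands the job in, once; it reports no verdict.
The state is a dict: "t": time; "qpos": joint angles; "qvel": joint speeds; "joint_torque": joint torques, N m; "ee_pos": TCP position; "orientation": TCP orientation; "ft_force": force on the tool from outside, world axes, zero at the start; "moment": the same for the moment, N m; "width": finger opening in mm.
Only numpy, scipy, OpenCV 4.12 (cv2) and the standard library are available. Lean on these libraries where they do the work, as an engineer would, in place of code of your own. Each camera call takes 0.05 s, during which the arm holds its last target. There are 200 camera calls.

## Working session

There is one attempt and no reset: what is moved stays moved. The work goes in short steps, Python scripts to look and compute and a tool call to move; the robot and the scene stay as the last step left them, time stands still between calls to the robot, and variables do not carry over. Pictures are saved under pics/ and viewed, about 8 in all and at most 12, crops included, and the job is handed in when it is done.

Besides the shell and the picture viewer there is one more tool, called after "Request:" as name(argument=value, ...) on one line, values as JSON. play_rows: Moves the arm, as the interface text tells. Its arguments: {"type":"object","properties":{"plan":{"type":"string"}},"required":["plan"]}

```bash
ls; mkdir -p pics; cat > h.py <<'E'
from workcell import *
import numpy as np, cv2, json
from scipy.spatial.transform import Rotation as R
def shot(n,f):
    im=get_image(n); np.save('pics/'+f+'.npy',im,allow_pickle=True)
    cv2.imwrite('pics/'+f+'.png',cv2.cvtColor(im['pixels'],cv2.COLOR_RGB2BGR)); return im
def att(a):
    a=np.array(a,float)
    if a.shape==(3,3): return a
    return R.from_rotvec(a).as_matrix() if a.size==3 else R.from_quat(a).as_matrix()
def load(f): return np.load('pics/'+f+'.npy',allow_pickle=True).item()
def cloud(im):
    K=np.array([[im['fx'],0,im['cx']],[0,im['fy'],im['cy']],[0,0,1]])
    h,w=im['range_z'].shape
    uv=np.stack(np.meshgrid(np.arange(w),np.arange(h)),-1).reshape(-1,1,2).astype(float)
    n=cv2.undistortPoints(uv,K,np.array(im['distortion'],float)).reshape(h,w,2)
    z=im['range_z'][...,None]
    c=np.concatenate([n*z,z],-1)
    return c@att(im['attitude']).T+np.array(im['eye'])
E
python3 - <<'E'
from h import *
for n in('scene','top'):
    im=shot(n,n+'0'); print(n,im['eye'],im['attitude'],im['fx'],im['distortion'])
print(get_obs())
a=cv2.imread('pics/scene0.png');b=cv2.imread('pics/top0.png')
E
```

```text
pics
scene [1440.35792008  314.7202441   776.70066254] [-1.37431772 -1.95305275  0.99397523] 383.59002961380185 [0.01214871 0.         0.         0.         0.        ]
top [ 419.40359003   19.86621928 1322.24585399] [-2.22211808  2.17982389 -0.08863386] 447.2829363589061 [-0.03615281  0.          0.          0.          0.        ]
{'t': 0.1, 'qpos': array([-1.32597990e+00,  4.23760898e-01,  1.63059342e+00,  1.85381922e-05,
        1.08860604e+00, -1.89953638e-02]), 'qvel': array([ 0.00097167, -0.00330337,  0.00027526,  0.0020686 , -0.00067117,
        0.00132477]), 'joint_torque': array([ 2.59485387e-04, -5.45616925e+01, -2.74322444e+01,  6.45506708e-02,
        1.88141246e-02, -2.04524423e-05]), 'ee_pos': array([ 162.88880224, -602.88694811,  221.98955088]), 'orientation': array([-3.11295446e+00, -4.13001568e-01,  2.16340699e-04]), 'ft_force': array([0.21112363, 0.30904242, 0.5707229 ]), 'moment': array([-0.0237603 , -0.00333005, -0.00524495]), 'width': 87.424872540933}
```

View pics/top0.png

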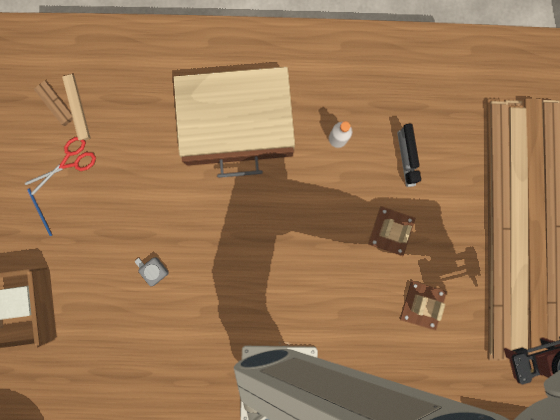

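View pics/scene0.png

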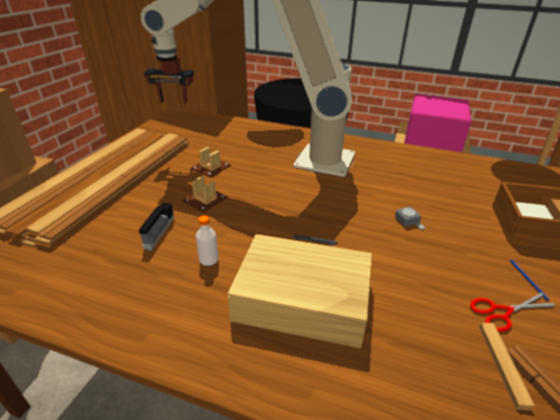

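The top view shows the chest at about (235,115), its handle at (240,173), and holder look-alikes at (394,231) and (426,305). World +y is image left, so the holder meant is the one at (394,231). The glue is at (341,133), the stapler at (410,155) and the tape at (151,271). Next I measure from the depth.

```bash
python3 - <<'E'
from h import *
im=load('top0');P=cloud(im)
bgr=cv2.imread('pics/top0.png')
print('bench z',P[200:215,150:170,2].mean(), P[250,330], P[350,180])
def rect(m,name):
    m=m.astype(np.uint8); n,l,s,c=cv2.connectedComponentsWithStats(m)
    for i in range(1,n):
        if s[i,4]>=12:
            p=P[l==i]; r=cv2.minAreaRect(p[:,:2].astype(np.float32)); print(name,c[i].round(),s[i,4],'z',np.median(p[:,2]).round(1),p[:,2].max().round(1),'rect',np.round(r[0],1),np.round(r[1],1),round(r[2],1))
v=np.zeros(P.shape[:2],bool)
def win(x0,y0,x1,y1):
    w=v.copy();w[y0:y1,x0:x1]=1;return w
Z=P[...,2]
rect(win(165,55,305,165)&(Z>90)&(Z<112),'chest')
rect(win(200,155,285,185)&(Z>50)&(Z<80),'handle')
rect(win(360,195,425,265)&(Z>66)&(Z<85),'holdA cheeks')
rect(win(360,195,425,265)&(Z>17)&(Z<40),'holdA seat')
rect(win(360,195,425,265)&(Z>2.5)&(Z<85),'holdA all')
rect(win(395,270,455,335)&(Z>66)&(Z<85),'holdB cheeks')
rect(win(320,115,360,150)&(Z>10),'glue')
rect(win(390,115,425,190)&(Z>10),'stapler')
rect(win(125,250,175,290)&(Z>15),'tape')
c=bgr[190:270,360:430];d=bgr[150:190,200:280]
cv2.imwrite('pics/crop1.png',np.hstack([cv2.resize(c,(525,600),interpolation=2),cv2.resize(bgr[265:345,390:425],(262,600),interpolation=2)]))
E
```

```text
bench z 5.107474915699291 [ 391.23569296 -145.08582012   -0.58218128] [ 93.93268781 287.27681831   4.7569138 ]
chest [233. 111.] 9077 z 100.7 111.0 rect [771.9 141.3] [233.7 319.1] 6.4
handle [238. 166.] 383 z 68.2 79.9 rect [624.7 125.3] [ 52. 217.] 6.1
holdA cheeks [388. 227.] 83 z 75.3 80.1 rect [ 459.9 -300.1] [13.  49.7] 70.6
holdA cheeks [406. 233.] 92 z 74.7 80.9 rect [ 443.5 -351.4] [13.1 49.6] 72.7
holdA seat [382. 228.] 33 z 27.0 39.8 rect [ 461.4 -294.7] [ 2.3 49.7] 72.8
holdA seat [396. 232.] 208 z 26.2 38.1 rect [ 448.8 -334.7] [45.3 49.7] 71.3
holdA all [415. 198.] 23 z 4.2 7.1 rect [ 552.5 -398.2] [29.2 20. ] 52.1
holdA all [391. 230.] 1534 z 8.3 80.9 rect [ 462.7 -320.4] [140.8 146.9] 68.2
holdA all [416. 211.] 24 z 3.5 7.6 rect [ 511.  -402.7] [24.1 20.1] 33.7
holdA all [368. 222.] 17 z 3.7 7.9 rect [ 475.3 -257.1] [16.8 29.6] 86.4
holdA all [363. 234.] 21 z 3.8 6.6 rect [ 438.3 -242.4] [27.2 15.6] 23.9
holdA all [418. 235.] 16 z 4.2 6.3 rect [ 442.4 -405.4] [19.8 13.6] 13.0
holdA all [416. 243.] 19 z 4.5 8.6 rect [ 415.3 -398.9] [15.8 24.7] 27.0
holdA all [395. 260.] 28 z 4.0 7.2 rect [ 361.2 -339.8] [27.6 29.2] 64.4
holdA all [416. 257.] 15 z 4.7 6.3 rect [ 375.7 -399.7] [10.4 21.1] 44.4
holdA all [372. 261.] 13 z 3.4 6.0 rect [ 362.5 -270. ] [22.2 13. ] 8.5
holdA all [414. 263.] 21 z 3.9 6.9 rect [ 358.5 -394.7] [ 8.9 35.5] 0.7
holdB cheeks [422. 306.] 93 z 74.6 81.5 rect [ 241.  -396.3] [13.9 49.6] 75.1
holdB cheeks [440. 312.] 80 z 74.9 81.4 rect [ 225.9 -447. ] [11.8 49.3] 73.1
glue [340. 134.] 442 z 101.8 1322.2 rect [577.1 -88.1] [ 54.2 378.4] 63.8
stapler [409. 155.] 931 z 65.7 1322.2 rect [ 535.5 -219.8] [152.8 510.3] 42.5
tape [153. 271.] 526 z 34.0 1322.2 rect [380.2 219.4] [ 75.2 399.8] 21.8
```

View pics/crop1.png

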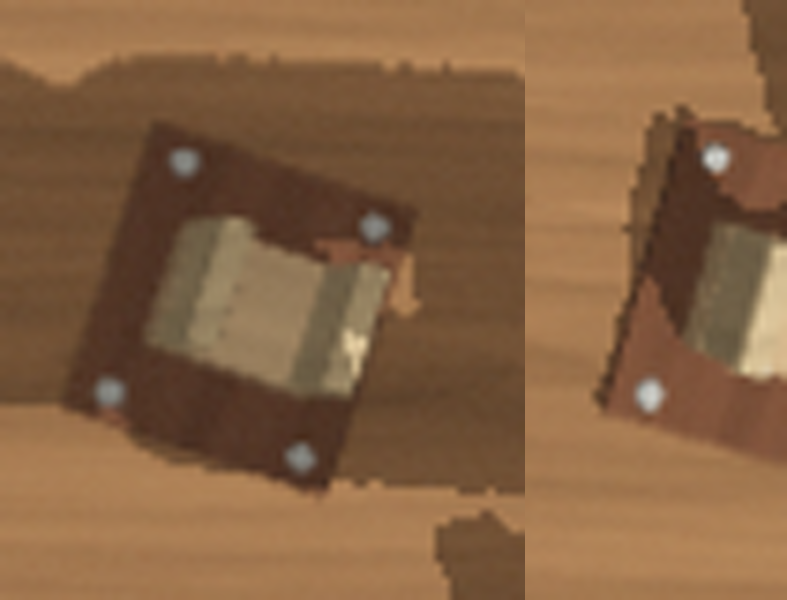

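The crop confirms the meant holder: cheeks run at about −18° yaw and the seat is open between them. Next, over to the handle with a wrist-camera check.

```bash
cat >> h.py <<'E'
def plan(x,y,z,yaw,n,cmd=None):
    """rows (tool cm / deg about z) from current pose to vertical tool at xyz, tool-x yaw deg"""
    o=get_obs(); p=np.array(o['ee_pos']); r=R.from_rotvec(o['orientation'])
    g=np.array([x,y,z],float); yr=np.radians(yaw)
    rt=R.from_matrix(np.array([[np.cos(yr),np.sin(yr),0],[np.sin(yr),-np.cos(yr),0],[0,0,-1]]))
    dr=(r.inv()*rt).as_rotvec(degrees=True)
    print('from',p.round(1),'turn',dr.round(2),'t',o['t'],'w',o['width'],'F',np.round(o['ft_force'],1))
    step=R.from_rotvec(dr/n,degrees=True)
    for i in range(n):
        s=r.inv().apply((g-p)/n)/10; r=r*step
        print(s.round(2),(dr/n).round(2))
E
python3 - <<'E'
from h import *
plan(600,122,200,96.4,16)
P=cloud(load('top0'))
for u in (205,222,240,258,280):
    print(u,P[150:184,u,2].round(0).astype(int), )
for vv,u in ((173,225),(173,240),(172,255),(174,240),(175,240)): print(P[vv,u].round(1))
E
```

```text
from [ 162.9 -602.9  222. ] turn [-6.000e-02 -6.000e-02 -8.129e+01] t 0.1 w 87.424872540933 F [0.2 0.3 0.6]
[ 3.82 -3.66  0.14] [-0.   -0.   -5.08]
[ 4.13 -3.31  0.14] [-0.   -0.   -5.08]
[ 4.4  -2.93  0.14] [-0.   -0.   -5.08]
[ 4.65 -2.53  0.14] [-0.   -0.   -5.08]
[ 4.85 -2.11  0.14] [-0.   -0.   -5.08]
[ 5.02 -1.67  0.14] [-0.   -0.   -5.08]
[ 5.15 -1.22  0.14] [-0.   -0.   -5.08]
[ 5.24 -0.76  0.14] [-0.   -0.   -5.08]
[ 5.28 -0.29  0.14] [-0.   -0.   -5.08]
[5.29 0.18 0.14] [-0.   -0.   -5.08]
[5.25 0.65 0.14] [-0.   -0.   -5.08]
[5.17 1.11 0.14] [-0.   -0.   -5.08]
[5.05 1.56 0.14] [-0.   -0.   -5.08]
[4.9  2.   0.14] [-0.   -0.   -5.08]
[4.7  2.43 0.14] [-0.   -0.   -5.08]
[4.47 2.84 0.14] [-0.   -0.   -5.08]
205 [100 102 100  91  87  91  88  89  88  87  66  55  45  22   4   1   1  -1
   2   2   2  -3   1   0  -1   3  -5  -3   0   4  -2  -1   0   0]
222 [101  97  70  89  85  88  85  87  78  69  74  70  70  69  69  66  67  68
  65  69  70  69  72  74  72  68  67   3  -2   6   5   1  -1   3]
240 [93 87 87 85 88 86 79 69 54 36 27 -1  1 -3  0  1 -2  0 -1  3  1  1 69 72
 71 64  3 -4  3 -2 -1 -3 -3  4]
258 [87 86 91 89 85 72 60 45 30  3  4  2 -1  1  1  2  1 -4  4  1 72 72 76 68
  2  1  4 -1  4  4  1 -2 -1 -1]
280 [87 90 83 78 62 46 29 16 -3 -1  1  1 -2  1 -2  4 -2 -1  4  2 -3  3  1 -1
 -1 -1 -3 -7 -4  1  5  2  4  1]
[603.7 162.8  68.2]
[604.  120.3  71.7]
[607.7  78.2  71.9]
[601.3 120.2  71.3]
[599.5 120.8  63.6]
```

Request:
play_rows(plan="3.5 3.82 -3.66 0.14 0 0 -5.08;3.5 4.13 -3.31 0.14 0 0 -5.08;3.5 4.4 -2.93 0.14 0 0 -5.08;3.5 4.65 -2.53 0.14 0 0 -5.08;3.5 4.85 -2.11 0.14 0 0 -5.08;3.5 5.02 -1.67 0.14 0 0 -5.08;3.5 5.15 -1.22 0.14 0 0 -5.08;3.5 5.24 -0.76 0.14 0 0 -5.08;3.5 5.28 -0.29 0.14 0 0 -5.08;3.5 5.29 0.18 0.14 0 0 -5.08;3.5 5.25 0.65 0.14 0 0 -5.08;3.5 5.17 1.11 0.14 0 0 -5.08;3.5 5.05 1.56 0.14 0 0 -5.08;3.5 4.9 2 0.14 0 0 -5.08;3.5 4.7 2.43 0.14 0 0 -5.08;3.5 4.47 2.84 0.14 0 0 -5.08;3.5 0 0 0 0 0 0;3.5 0 0 0 0 0 0")

```text
t: 2.35
ee_pos: [599.3, 121.2, 199.6]
orientation: [-2.094, -2.341, 0.002]
ft_force: [0.3, -0.0, -1.0]
width: 34.7
```

```bash
python3 - <<'E'
from h import *
im=shot('wrist','w1');P=cloud(im);print(im['eye'],get_obs()['width'],get_obs()['ee_pos'],get_obs()['orientation'])
Z=P[...,2]
m=(Z>55)&(Z<79)
p=P[m]; print(len(p)); r=cv2.minAreaRect(p[:,:2].astype(np.float32)); print(r)
for lo,hi in ((60,76),(80,92),(95,106)):
    q=P[(Z>lo)&(Z<hi)]; 
    if len(q): print(lo,len(q),cv2.minAreaRect(q[:,:2].astype(np.float32)))
E
```

```text
[591.75804494 191.31410372 362.58206908] 34.7172725758152 [599.23869653 120.67237702 199.82921715] [-2.09475083e+00 -2.34030338e+00  2.11399645e-03]
4119
((631.6762084960938, 125.90048217773438), (71.3132095336914, 306.41571044921875), 5.0536675453186035)
60 3738 ((631.7910766601562, 125.17546081542969), (70.20013427734375, 305.3055114746094), 5.602964401245117)
80 5511 ((654.9921264648438, 123.51837158203125), (16.56005096435547, 299.8831787109375), 5.920087814331055)
95 58027 ((745.6192626953125, 129.76312255859375), (169.87774658203125, 305.7043762207031), 7.872074127197266)
```

View pics/w1.png

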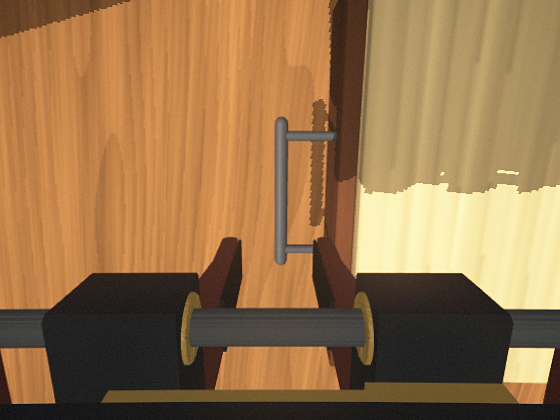

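The wrist view shows the bar handle from (281,122) to (281,260), with studs at rows 135 and 248. The drawer front's top edge is a dark band at columns 335–360.

```bash
python3 - <<'E'
from h import *
P=cloud(load('w1'))
for v in (130,160,190,220,250): 
    q=P[v,274:289]; k=(q[:,2]>58)&(q[:,2]<76); print(v,q[k].mean(0).round(1))
k=P[116:268,274:289].reshape(-1,3);k=k[(k[:,2]>58)&(k[:,2]<76)]
r=cv2.fitLine(k[:,:2].astype(np.float32),cv2.DIST_HUBER,0,.01,.01).ravel();print(r,np.degrees(np.arctan2(r[1],r[0])))
t=(k[:,:2]-r[2:])@r[:2];print('ends',r[2:]+r[:2]*np.percentile(t,1),r[2:]+r[:2]*np.percentile(t,99))
# front edge fit (dark face top)
Z=P[...,2]
f=[]
for v in range(60,230,5):
    q=P[v,325:365];q=q[(q[:,2]>82)&(q[:,2]<91)]
    if len(q): f.append([q[:,0].min(),q[np.argmin(q[:,0]),1]])
f=np.array(f);print(np.polyfit(f[:,1],f[:,0],1),'front x at y=120',np.polyval(np.polyfit(f[:,1],f[:,0],1),120))
E
```

```text
130 [596.4 177.7  69.3]
160 [599.2 153.4  69. ]
190 [601.7 128.1  69.5]
220 [604.7 101.5  69.2]
250 [608.8  73.8  69.2]
[ 1.13574557e-01 -9.93529499e-01  6.02109924e+02  1.27847244e+02] -83.478584
ends [595.42571038 186.31952795] [609.53748294  62.8723169 ]
[-1.03753427e-01  6.60149583e+02] front x at y=120 647.6991721610406
```

Request:
play_rows(plan="3.5 0.32 0.36 3.9 0 0 0;3.5 0 0 3.9 0 0 0;3.5 0 0 3.9 0 0 0;3.5 0 0 2.5 0 0 0;3.5 0 0 1.2 0 0 0;0.5 0 0 0 0 0 0;0.5 0 0 0 0 0 0;0.5 0 0 0 0 0 0;0.5 0 0 0 0 0 0")

```text
t: 3.52
ee_pos: [602.1, 124.8, 47.3]
orientation: [-2.093, -2.341, 0.003]
ft_force: [-5.3, -0.8, 5.2]
width: 10.1
```

Request:
play_rows(plan="0.5 0 -1 0 0 0 0;0.5 0 -2.5 0 0 0 0;0.5 0 -3 0 0 0 0;0.5 0 -3 0 0 0 0;0.5 0 -3 0 0 0 0;0.5 0 -2 0 0 0 0;0.5 0 -1 0 0 0 0;0.5 0 0 0 0 0 0")

```text
t: 4.53
ee_pos: [449.1, 108.1, 47.3]
orientation: [2.094, 2.342, 0.002]
ft_force: [-1.3, 1.2, 8.1]
width: 10.3
```

Request:
play_rows(plan="0.5 0 -0.4 0 0 0 0;0.5 0 -0.3 0 0 0 0;0.5 0 0 0 0 0 0;0.5 0 0 0 0 0 0")

```text
t: 5.03
ee_pos: [443.4, 107.5, 47.2]
orientation: [2.093, 2.341, 0.003]
ft_force: [-0.1, 1.2, 11.4]
width: 9.9
```

Request:
play_rows(plan="3.5 0 0 0 0 0 0;3.5 0 0 0 0 0 0;3.5 0 0 -2 0 0 0;3.5 0 0 -4 0 0 0;3.5 0 0 -5 0 0 0;8.7 -2 4 -5 0 0 0;8.7 -2 4 -4 0 0 0;8.7 -2 1.5 -1 0 0 0;8.7 0 0 0 0 0 0")

```text
t: 6.15
ee_pos: [541.7, 58.2, 253.4]
orientation: [2.095, 2.339, 0.002]
ft_force: [0.8, -0.7, -0.9]
width: 71.8
```

```bash
python3 - <<'E'
from h import *
im=shot('wrist','w2');P=cloud(im);o=get_obs();print(im['eye'],o['ee_pos'],o['orientation'],o['ft_force'])
E
```

```text
[533.79276448 128.27004554 416.43287341] [540.22691476  58.78295094 252.3947988 ] [-2.09508045e+00 -2.34005425e+00  7.67234146e-04] [-0.1267859  -0.61262676 -0.85470473]
```

View pics/w2.png

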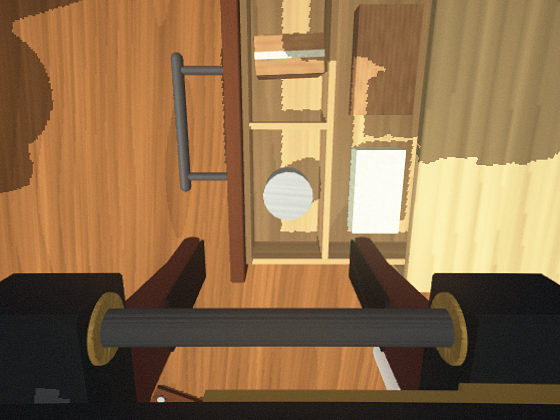

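The drawer is out. The carton is in the left (+y) compartment, with its top at about (289,57), and the tin is in the right one at (287,195).

```bash
python3 - <<'E'
from h import *
P=cloud(load('w2'))
Z=P[...,2]
m=np.zeros(Z.shape,bool);m[25:90,252:327]=1
for r in range(30,85,6): print(r,Z[r,252:330:6].round(0).astype(int))
k=m&(Z>62)&(Z<69.5)
p=P[k]; print(len(p),cv2.minAreaRect(p[:,:2].astype(np.float32)),np.percentile(p,[2,50,98],axis=0).round(1))
E
python3 - <<'E'
import cv2
a=cv2.imread('pics/w2.png')[0:140,230:340]; cv2.imwrite('pics/w2c.png',cv2.resize(a,None,fx=4.2,fy=4.2,interpolation=2))
E
```

```text
30 [22 20 21 21 21 20 20 22 22 21 20 19 25]
36 [21 67 67 66 67 67 68 67 68 67 67 67 67]
42 [22 68 68 67 67 68 68 67 68 68 67 67 67]
48 [21 67 67 68 68 67 68 67 67 66 67 67 67]
54 [22 66 67 68 67 68 67 67 67 68 66 67 67]
60 [20 67 66 67 68 68 67 66 66 68 68 67 67]
66 [20 67 67 67 67 67 67 67 68 66 67 67 66]
72 [21 66 67 67 67 68 67 66 68 67 68 67 66]
78 [23 38 37 35 30 28 26 24 21 21 23 20 44]
84 [21 21 23 22 22 22 22 21 20 22 20 21 47]
2886 ((542.3017578125, 174.0562744140625), (67.03262329101562, 48.74610137939453), 8.094284057617188) [[509.3 162.2  65.1]
 [540.3 180.9  67. ]
 [571.3 199.   68.7]]
```

View pics/w2c.png

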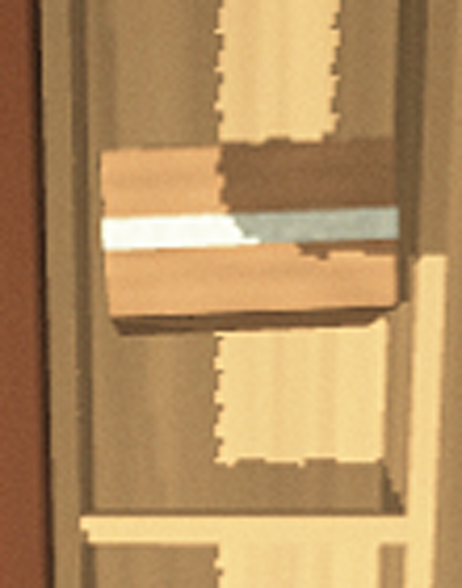

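```bash
python3 - <<'E'
from h import *
im=load('w2');P=cloud(im)
c=[(254.3,36.2),(324.8,33.),(324.5,71.9),(256.2,75)]
K=np.array([[im['fx'],0,im['cx']],[0,im['fy'],im['cy']],[0,0,1]])
n=cv2.undistortPoints(np.array(c).reshape(-1,1,2),K,np.array(im['distortion'])).reshape(-1,2)
d=np.c_[n,np.ones(4)]@att(im['attitude']).T; e=np.array(im['eye'])
w=e+d*((66.5-e[2])/d[:,2])[:,None]; print(w.round(1),w.mean(0).round(1))
for a,b in((0,1),(3,2)): v=w[b]-w[a];print(np.degrees(np.arctan2(v[1],v[0])),np.linalg.norm(v))
ys=P[52:57,258:320].reshape(-1,3); 
E
```

```text
[[507.  192.1  66.5]
 [570.2 201.7  66.5]
 [574.8 169.1  66.5]
 [511.8 159.5  66.5]] [541.  180.6  66.5]
8.646437399436778 63.910719180270036
8.710845174636367 63.67680696627034
```

```bash
python3 - <<'E'
from h import *
plan(541,180.6,120,8.7,9)
E
```

```text
from [540.2  58.8 252.4] turn [-5.000e-02  3.000e-02  8.762e+01] t 6.2 w 75.6045444978075 F [-0.1 -0.6 -0.9]
[1.34 0.16 1.47] [-0.01  0.    9.74]
[ 1.35 -0.07  1.47] [-0.01  0.    9.74]
[ 1.32 -0.3   1.47] [-0.01  0.    9.74]
[ 1.25 -0.52  1.47] [-0.01  0.    9.74]
[ 1.14 -0.72  1.47] [-0.01  0.    9.74]
[ 1.01 -0.9   1.47] [-0.01  0.    9.74]
[ 0.84 -1.06  1.47] [-0.01  0.    9.74]
[ 0.65 -1.19  1.47] [-0.01  0.    9.74]
[ 0.44 -1.28  1.47] [-0.01  0.    9.74]
```

Request:
play_rows(plan="6.5 1.34 0.16 1.47 0 0 9.74;6.5 1.35 -0.07 1.47 0 0 9.74;6.5 1.32 -0.3 1.47 0 0 9.74;6.5 1.25 -0.52 1.47 0 0 9.74;6.5 1.14 -0.72 1.47 0 0 9.74;6.5 1.01 -0.9 1.47 0 0 9.74;6.5 0.84 -1.06 1.47 0 0 9.74;6.5 0.65 -1.19 1.47 0 0 9.74;6.5 0.44 -1.28 1.47 0 0 9.74;6.5 0 0 0 0 0 0;6.5 0 0 0 0 0 0")

```text
t: 7.58
ee_pos: [540.6, 180.7, 120.4]
orientation: [3.132, 0.245, -0.002]
ft_force: [0.3, -0.6, -0.8]
width: 64.9
```

```bash
python3 - <<'E'
from h import *
plan(541,180.6,30,8.7,1); print(get_obs()['qpos'].round(2))
E
```

```text
from [540.6 180.7 120.4] turn [0.01 0.07 0.26] t 7.575 w 64.93617387751537 F [ 0.3 -0.6 -0.8]
[0.05 0.02 9.04] [0.01 0.07 0.26]
[ 0.3   0.48  1.82 -0.    0.84  1.72]
```

Request:
play_rows(plan="6.5 0.05 0 3 0 0 0;6.5 0 0 3 0 0 0;6.5 0 0 2 0 0 0;6.5 0 0 1 0 0 0;6.5 0 0 0 0 0 0;2.5 0 0 0 0 0 0;2.5 0 0 0 0 0 0;2.5 0 0 0 0 0 0;2.5 0 0 0 0 0 0")

```text
t: 8.7
ee_pos: [542.3, 180.9, 31.0]
orientation: [-3.132, -0.239, -0.001]
ft_force: [-0.4, -1.1, 3.4]
width: 34.2
```

Request:
play_rows(plan="2.5 0 0 -1 0 0 0;2.5 0 0 -2.5 0 0 0;2.5 0 0 -3 0 0 0;2.5 0 0 -3 0 0 0;2.5 0 0 -1.5 0 0 0;2.5 0 0 0 0 0 0")

```text
t: 9.45
ee_pos: [542.4, 181.1, 141.5]
orientation: [-3.132, -0.239, -0.003]
ft_force: [0.1, -0.1, -1.8]
width: 34.0
```

```bash
python3 - <<'E'
from h import *
plan(470,-150,140,-17.7,9)
E
```

```text
from [542.4 181.1 141.5] turn [-0.05 -0.1  26.44] t 9.45 w 33.97957003420527 F [ 0.1 -0.1 -1.8]
[-1.35  3.51  0.01] [-0.01 -0.01  2.94]
[-1.17  3.58  0.01] [-0.01 -0.01  2.94]
[-0.99  3.63  0.01] [-0.01 -0.01  2.94]
[-0.8   3.68  0.01] [-0.01 -0.01  2.94]
[-0.61  3.72  0.01] [-0.01 -0.01  2.94]
[-0.42  3.74  0.02] [-0.01 -0.01  2.94]
[-0.23  3.76  0.02] [-0.01 -0.01  2.94]
[-0.03  3.77  0.02] [-0.01 -0.01  2.94]
[0.16 3.76 0.02] [-0.01 -0.01  2.94]
```

Request:
play_rows(plan="2.5 -0.7 1.8 0 0 0 0;2.5 -1.33 3.52 0 0 0 2.94;2.5 -1.17 3.58 0 0 0 2.94;2.5 -0.99 3.63 0 0 0 2.94;2.5 -0.8 3.68 0 0 0 2.94;2.5 -0.61 3.72 0 0 0 2.94;2.5 -0.42 3.74 0 0 0 2.94;2.5 -0.23 3.76 0 0 0 2.94;2.5 -0.03 3.77 0 0 0 2.94;2.5 0.3 1.9 0 0 0 2.94;2.5 0 0 4 0 0 0;2.5 0 0 4 0 0 0;2.5 0 0 2.5 0 0 0;2.5 0 0 1 0 0 0;2.5 0 0 0.5 0 0 0;2.5 0 0 0 0 0 0")

```text
t: 11.45
ee_pos: [471.7, -151.7, 20.8]
orientation: [3.104, -0.484, 0.0]
ft_force: [0.2, -0.1, -2.1]
width: 33.5
```

Request:
play_rows(plan="2.5 0 0 0.4 0 0 0;2.5 0 0 0.3 0 0 0;2.5 0 0 0.2 0 0 0;2.5 0 0 0 0 0 0;2.5 0 0 0 0 0 0")

```text
t: 12.08
ee_pos: [471.7, -151.5, 11.6]
orientation: [3.104, -0.484, 0.0]
ft_force: [1.1, 0.4, -1.5]
width: 33.8
```

Request:
play_rows(plan="2.5 0 0 0.1 0 0 0;2.5 0 0 0 0 0 0")

```text
t: 12.32
ee_pos: [471.8, -151.5, 11.0]
orientation: [3.104, -0.484, 0.001]
ft_force: [-0.3, 0.7, 4.4]
width: 33.8
```

Request:
play_rows(plan="6 0 0 0 0 0 0;6 0 0 0 0 0 0;6 0 0 0 0 0 0;6 0 0 0 0 0 0;6 0 0 -1 0 0 0;6 0 0 -4 0 0 0;6 0 0 -5 0 0 0;6 0 0 -5 0 0 0;6 0 0 0 0 0 0;6 0 0 0 0 0 0")

```text
t: 13.58
ee_pos: [471.2, -151.3, 160.6]
orientation: [-3.104, 0.484, -0.0]
ft_force: [-0.6, 0.1, 0.5]
width: 59.8
```

```bash
python3 - <<'E'
from h import *
im=shot('top','t1');P=cloud(im);Z=P[...,2]
w=shot('wrist','w3');Q=cloud(w);q=Q[(Q[...,2]>40)&(Q[...,2]<52)&(abs(Q[...,0]-472)<80)&(abs(Q[...,1]+151)<80)]
print(len(q), len(q) and (np.median(q,0),cv2.minAreaRect(q[:,:2].astype(np.float32))))
# shut pushing: hook pose near handle; where is handle now
k=P[(abs(Z-69)<7)&(abs(P[...,0]-443)<25)&(abs(P[...,1]-107)<62)]
print('handle',len(k),len(k) and np.median(k,0))
plan(443.4,107.5,160,96.4,9)
E
```

```text
3217 (array([ 471.69171384, -150.42861592,   46.89673277]), ((470.0849609375, -150.00283813476562), (34.02500534057617, 64.30815887451172), 72.31834411621094))
handle 196 [446.65995553 105.55866347  68.67233313]
from [ 470.6 -151.1  159.4] turn [-1.5000e-01  9.0000e-02 -1.1413e+02] t 13.675 w 59.84825540261482 F [ 1.  -0.4 -0.1]
[-1.16 -2.64 -0.  ] [-2.000e-02  1.000e-02 -1.268e+01]
[-0.55 -2.84 -0.  ] [-2.000e-02  1.000e-02 -1.268e+01]
[ 0.08 -2.89 -0.01] [-2.000e-02  1.000e-02 -1.268e+01]
[ 0.71 -2.8  -0.01] [-2.000e-02  1.000e-02 -1.268e+01]
[ 1.31 -2.57 -0.01] [-2.000e-02  1.000e-02 -1.268e+01]
[ 1.84 -2.22 -0.01] [-2.000e-02  1.000e-02 -1.268e+01]
[ 2.29 -1.76 -0.01] [-2.000e-02  1.000e-02 -1.268e+01]
[ 2.62 -1.22 -0.01] [-2.000e-02  1.000e-02 -1.268e+01]
[ 2.82 -0.61 -0.01] [-2.000e-02  1.000e-02 -1.268e+01]
```

View pics/w3.png

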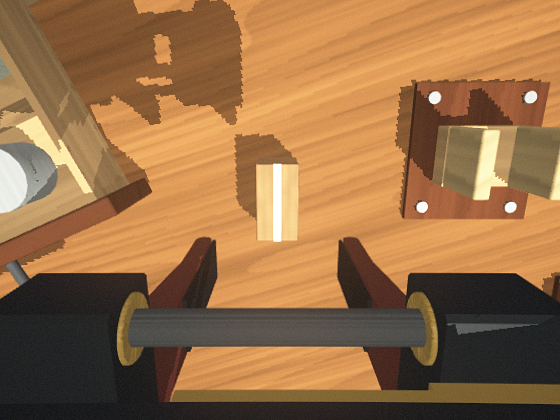

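The carton stands upright on the bench at (278,200), measured at (470,−150) with yaw −17.7°. Now back to the handle.

```bash
python3 - <<'E'
from h import *
plan(443.6,107.2,140,96.4,11)
E
```

```text
from [ 470.6 -151.1  159.4] turn [-1.5000e-01  9.0000e-02 -1.1413e+02] t 13.675 w 59.84825540261482 F [ 1.  -0.4 -0.1]
[-0.95 -2.16  0.18] [-1.000e-02  1.000e-02 -1.038e+01]
[-0.54 -2.3   0.18] [-1.000e-02  1.000e-02 -1.038e+01]
[-0.12 -2.36  0.18] [-1.000e-02  1.000e-02 -1.038e+01]
[ 0.31 -2.34  0.18] [-1.000e-02  1.000e-02 -1.038e+01]
[ 0.72 -2.25  0.18] [-1.000e-02  1.000e-02 -1.038e+01]
[ 1.12 -2.08  0.18] [-1.000e-02  1.000e-02 -1.038e+01]
[ 1.47 -1.85  0.18] [-1.000e-02  1.000e-02 -1.038e+01]
[ 1.78 -1.55  0.18] [-1.000e-02  1.000e-02 -1.038e+01]
[ 2.03 -1.2   0.18] [-1.000e-02  1.000e-02 -1.038e+01]
[ 2.21 -0.82  0.18] [-1.000e-02  1.000e-02 -1.038e+01]
[ 2.33 -0.41  0.18] [-1.000e-02  1.000e-02 -1.038e+01]
```

Request:
play_rows(plan="3.5 -0.95 -2.16 0.18 0 0 -10.38;3.5 -0.54 -2.3 0.18 0 0 -10.38;3.5 -0.12 -2.36 0.18 0 0 -10.38;3.5 0.31 -2.34 0.18 0 0 -10.38;3.5 0.72 -2.25 0.18 0 0 -10.38;3.5 1.12 -2.08 0.18 0 0 -10.38;3.5 1.47 -1.85 0.18 0 0 -10.38;3.5 1.78 -1.55 0.18 0 0 -10.38;3.5 2.03 -1.2 0.18 0 0 -10.38;3.5 2.21 -0.82 0.18 0 0 -10.38;3.5 2.33 -0.41 0.18 0 0 -10.38;3.5 0 0 0 0 0 0;3.5 0 0 0 0 0 0")

```text
t: 15.3
ee_pos: [444.1, 106.4, 140.0]
orientation: [-2.095, -2.339, 0.002]
ft_force: [0.3, -0.1, -0.8]
width: 35.3
```

```bash
python3 - <<'E'
from h import *
plan(443.6,107.2,47,96.4,1)
E
```

```text
from [444.1 106.4 140. ] turn [-0.1   0.02 -0.1 ] t 15.3 w 35.33569548436668 F [ 0.3 -0.1 -0.8]
[ 0.09 -0.02  9.3 ] [-0.1   0.02 -0.1 ]
```

Request:
play_rows(plan="3.5 0.1 0 3.5 0 0 0;3.5 0 0 3.5 0 0 0;3.5 0 0 1.5 0 0 0;3.5 0 0 0.8 0 0 0;0.5 0 0 0 0 0 0;0.5 0 0 0 0 0 0;0.5 0 0 0 0 0 0;0.5 0 0 0 0 0 0;0.5 0 1 0 0 0 0;0.5 0 2 0 0 0 0;0.5 0 3 0 0 0 0;0.5 0 3 0 0 0 0;0.5 0 3 0 0 0 0;0.5 0 2 0 0 0 0;0.5 0 1 0 0 0 0;0.5 0 0.4 0 0 0 0;0.5 0 0.3 0 0 0 0;0.5 0 0 0 0 0 0")

```text
t: 17.55
ee_pos: [601.1, 125.1, 48.5]
orientation: [2.092, 2.342, 0.001]
ft_force: [1.0, -5.3, 5.0]
width: 10.0
```

Request:
play_rows(plan="0.5 0 0.2 0 0 0 0;0.5 0 0.1 0 0 0 0;0.5 0 0 0 0 0 0;0.5 0 0 0 0 0 0")

```text
t: 18.05
ee_pos: [602.1, 125.2, 48.5]
orientation: [-2.092, -2.342, 0.004]
ft_force: [-4.7, -5.0, 11.2]
width: 9.9
```

Request:
play_rows(plan="3.5 0 0 0 0 0 0;3.5 0 0 0 0 0 0;3.5 0 0 -2 0 0 0;3.5 0 0 -4 0 0 0;3.5 0 0 -4 0 0 0;8.7 0 -0.5 -4 0 0 0;8.7 0 -0.5 -1 0 0 0;8.7 0 0 0 0 0 0;8.7 0 0 0 0 0 0")

```text
t: 19.18
ee_pos: [592.7, 124.6, 196.5]
orientation: [-2.092, -2.342, 0.003]
ft_force: [-0.2, 0.5, -0.4]
width: 71.4
```

```bash
python3 - <<'E'
from h import *
plan(415,-185,180,72.3,8)
E
```

```text
from [592.7 124.6 196.5] turn [-0.12  0.04 24.16] t 19.175 w 71.40239202798246 F [-0.2  0.5 -0.4]
[-3.6  -2.64  0.21] [-0.01  0.    3.02]
[-3.73 -2.45  0.21] [-0.01  0.    3.02]
[-3.85 -2.25  0.21] [-0.01  0.    3.02]
[-3.97 -2.04  0.21] [-0.01  0.    3.02]
[-4.07 -1.83  0.21] [-0.01  0.    3.02]
[-4.16 -1.61  0.21] [-0.01  0.    3.02]
[-4.24 -1.39  0.21] [-0.01  0.    3.02]
[-4.31 -1.17  0.21] [-0.01  0.    3.02]
```

```bash
python3 - <<'E'
from h import *
plan(430,-395,200,72.3,12)
E
```

```text
from [592.7 124.6 196.5] turn [-0.12  0.04 24.16] t 19.175 w 71.40239202798246 F [-0.2  0.5 -0.4]
[-4.15 -1.83 -0.02] [-0.01  0.    2.01]
[-4.21 -1.69 -0.03] [-0.01  0.    2.01]
[-4.27 -1.54 -0.03] [-0.01  0.    2.01]
[-4.32 -1.39 -0.03] [-0.01  0.    2.01]
[-4.37 -1.24 -0.03] [-0.01  0.    2.01]
[-4.41 -1.08 -0.03] [-0.01  0.    2.01]
[-4.44 -0.93 -0.03] [-0.01  0.    2.01]
[-4.47 -0.77 -0.03] [-0.01  0.    2.01]
[-4.5  -0.61 -0.03] [-0.01  0.    2.01]
[-4.51 -0.45 -0.03] [-0.01  0.    2.01]
[-4.53 -0.29 -0.03] [-0.01  0.    2.01]
[-4.54 -0.13 -0.03] [-0.01  0.    2.01]
```

Request:
play_rows(plan="8.7 -4.15 -1.83 0 0 0 2.01;8.7 -4.21 -1.69 0 0 0 2.01;8.7 -4.27 -1.54 0 0 0 2.01;8.7 -4.32 -1.39 0 0 0 2.01;8.7 -4.37 -1.24 0 0 0 2.01;8.7 -4.41 -1.08 -0.1 0 0 2.01;8.7 -4.44 -0.93 -0.1 0 0 2.01;8.7 -4.47 -0.77 -0.1 0 0 2.01;8.7 -4.5 -0.61 -0.1 0 0 2.01;8.7 -4.51 -0.45 0 0 0 2.01;8.7 -4.53 -0.29 0 0 0 2.01;8.7 -4.54 -0.13 0 0 0 2.01;8.7 0 0 0 0 0 0;8.7 0 0 0 0 0 0")

```text
t: 20.92
ee_pos: [430.5, -394.2, 200.4]
orientation: [-2.534, -1.852, 0.0]
ft_force: [-0.4, 0.2, 0.2]
width: 86.8
```

```bash
python3 - <<'E'
from h import *
im=shot('wrist','w4');Q=cloud(im);Z=Q[...,2];o=get_obs();print(o['ee_pos'],o['orientation'])
def comp(m):
    n,l,s,c=cv2.connectedComponentsWithStats(m.astype(np.uint8))
    for i in range(1,n):
        if s[i,4]>300:
            p=Q[l==i]; print(c[i].round(),s[i,4],p[:,2].mean().round(1),cv2.minAreaRect(p[:,:2].astype(np.float32)))
near=(abs(Q[...,0]-452)<110)&(abs(Q[...,1]+326)<110)
comp(near&(Z>72)&(Z<79)); print('seat');comp(near&(Z>22)&(Z<29)); print('carton')
comp((Z>42)&(Z<50)&(abs(Q[...,1]+150)<70))
E
```

```text
[ 430.76431019 -393.7850434   200.69930996] [-2.53372631e+00 -1.85356863e+00  2.32195044e-04]
[274.  76.] 1029 75.8 ((457.7724304199219, -300.3028564453125), (11.540345191955566, 49.67624282836914), 72.18321990966797)
[274. 146.] 910 75.6 ((441.72186279296875, -351.314697265625), (11.479534149169922, 49.71319580078125), 72.37471771240234)
seat
[275. 111.] 2568 25.9 ((449.967529296875, -325.2511291503906), (42.89363479614258, 49.94549560546875), 72.21629333496094)
carton
```

View pics/w4.png

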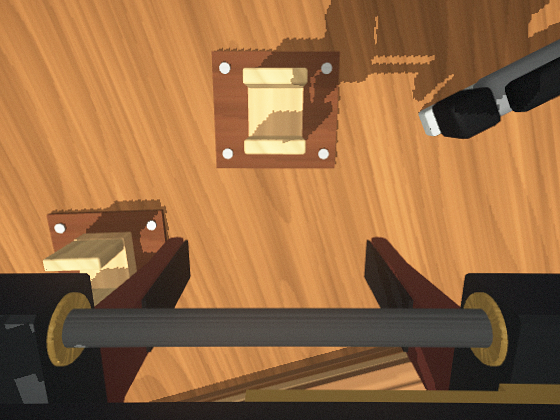

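The wrist view shows the holder centred at (275,111), which gives (449.7,−325.8) with yaw −17.7°. The stapler's near end at (430,125) is well clear. Next I view the carton from the same wrist attitude, so any camera bias cancels.

Request:
play_rows(plan="8.7 3 0 0 0 0 0;8.7 5 0 0 0 0 0;8.7 5 0 0 0 0 0;8.7 4 -0.6 0 0 0 0;8.7 1.5 -0.6 0 0 0 0;8.7 0 -0.5 0 0 0 0;8.7 0 0 0 0 0 0")

```text
t: 21.85
ee_pos: [470.5, -214.1, 201.8]
orientation: [2.536, 1.854, -0.0]
ft_force: [-0.5, -0.3, 0.3]
width: 86.5
```

```bash
python3 - <<'E'
from h import *
im=shot('wrist','w5');Q=cloud(im);Z=Q[...,2]
m=(abs(Z-46)<5)&(abs(Q[...,0]-470)<60)&(abs(Q[...,1]+150)<60)
p=Q[m];r=cv2.minAreaRect(p[:,:2].astype(np.float32));print(len(p),p[:,2].mean(),r,'lateral',r[0][0]*.304+r[0][1]*.953,'along',r[0][0]*.953-r[0][1]*.304)
plan(470.1,-151,100,72.3,3)
im=shot('top','t2');P=cloud(im)
k=P[(abs(P[...,2]-69)<7)&(abs(P[...,0]-603)<20)&(abs(P[...,1]-124)<50)];print('handle',len(k),len(k) and np.median(k,0))
E
```

```text
2892 46.917063183662336 ((469.258544921875, -150.06546020507812), (33.548336029052734, 64.332275390625), 72.42927551269531) lateral -0.35778591918946745 along 492.8232932128906
from [ 470.7 -214.4  201.8] turn [ 0.02  0.01 -0.02] t 21.9 w 86.83327457147783 F [-0.5 -0.4 -0. ]
[ 2.01 -0.66  3.39] [ 0.01  0.   -0.01]
[ 2.01 -0.66  3.39] [ 0.01  0.   -0.01]
[ 2.01 -0.66  3.39] [ 0.01  0.   -0.01]
handle 156 [604.41736229 126.24750138  69.05770779]
```

Request:
play_rows(plan="8.7 2 -0.7 3 0 0 0;8.7 2 -0.7 3 0 0 0;8.7 2.02 -0.63 3 0 0 0;8.7 0 0 3 0 0 0;8.7 0 0 3 0 0 0;8.7 0 0 2 0 0 0;8.7 0 0 1.3 0 0 0;8.7 0 0 0.5 0 0 0;8.7 0 0 0 0 0 0")

```text
t: 23.08
ee_pos: [470.0, -150.4, 13.9]
orientation: [2.537, 1.853, 0.0]
ft_force: [0.6, -0.1, -0.7]
width: 87.0
```

Request:
play_rows(plan="5.5 0 0 0 0 0 0;5.5 0 0 0 0 0 0;5.5 0 0 0 0 0 0;5.5 0 0 0 0 0 0;5.5 0 0 -1 0 0 0;5.5 0 0 -2 0 0 0;5.5 0 0 -3 0 0 0;5.5 0 0 -3 0 0 0;5.5 0 0 -1 0 0 0;5.5 0 0 0 0 0 0")

```text
t: 24.32
ee_pos: [469.9, -150.1, 114.1]
orientation: [2.535, 1.854, 0.001]
ft_force: [0.1, -0.4, -2.5]
width: 63.9
```

```bash
python3 - <<'E'
from h import *
o=get_obs();p=o['ee_pos'];x,y=p[:2]
print(p,'lat',x*.304+y*.953,'along',x*.953-y*.304,o['width'])
im=shot('wrist','w6');Q=cloud(im)
m=(abs(Q[...,2]-146)<8)&(abs(Q[...,0]-470)<60)&(abs(Q[...,1]+150)<60); print(m.sum(), m.sum() and (np.median(Q[m],0), np.argwhere(m).min(0),np.argwhere(m).max(0)))
plan(449.4,-326.5,115,72.3,6)
E
```

```text
[ 469.93032155 -150.10519949  114.09027503] lat -0.19143735943683282 along 493.4755770853282 63.94879831147257
11097 (array([ 471.80867641, -143.75576776,  146.76263285]), array([243, 167]), array([307, 388]))
from [ 469.4 -149.9  113.4] turn [-0.02 -0.    0.04] t 24.375 w 63.87183528421914 F [ 0.1 -0.2 -3.1]
[-2.91  0.57 -0.03] [-0.   -0.    0.01]
[-2.91  0.58 -0.03] [-0.   -0.    0.01]
[-2.91  0.58 -0.03] [-0.   -0.    0.01]
[-2.91  0.58 -0.03] [-0.   -0.    0.01]
[-2.91  0.58 -0.03] [-0.   -0.    0.01]
[-2.91  0.58 -0.03] [-0.   -0.    0.01]
```

View pics/w6.png

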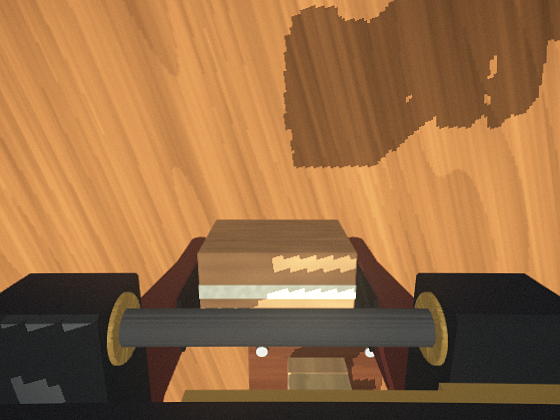

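The carton is held level by its ends (front face edges at rows 220 and 250 are horizontal). Moving it over the holder.

Request:
play_rows(plan="5.5 -1.5 0.3 0 0 0 0;5.5 -3.5 0.7 0 0 0 0;5.5 -4 0.8 0 0 0 0;5.5 -4 0.8 0 0 0 0;5.5 -3 0.6 0 0 0 0;5.5 -1.4 0.3 0 0 0 0;5.5 0 0 0 0 0 0;5.5 0 0 1 0 0 0;5.5 0 0 0.5 0 0 0;5.5 0 0 0 0 0 0;5.5 0 0 0 0 0 0")

```text
t: 25.75
ee_pos: [450.5, -326.1, 98.8]
orientation: [-2.536, -1.855, -0.0]
ft_force: [-0.4, 0.6, -1.9]
width: 63.8
```

```bash
python3 - <<'E'
from h import *
for i in range(3):
    o=get_obs();p=o['ee_pos'];x,y=p[:2]
    im=shot('wrist' if i==0 else 'scene','w7' if i==0 else 's7');
    print(p,'lat',x*.304+y*.953,'along',x*.953-y*.304,o['width'],o['ft_force'])
a=cv2.imread('pics/s7.png')[120:230,150:270];b=cv2.imread('pics/w7.png')[190:400,150:410]
cv2.imwrite('pics/c7.png',np.hstack([cv2.resize(a,(420,385),interpolation=2),cv2.resize(b,(380,385),interpolation=2)]))
plan(449.6,-325.9,115,72.3,1)
E
```

```text
[ 450.5328994  -326.12510229   98.78898407] lat -173.8352210657782 along 528.4998842219894 63.819642748006196 [-0.38498052  0.64834581 -1.87547705]
[ 450.61494521 -326.30208154   98.93165098] lat -173.9789403644437 along 528.6318755727383 63.80533224525525 [ 0.79036205  0.53836609 -2.76129986]
[ 450.58684722 -326.41210694   98.98816195] lat -174.09233636197493 along 528.6385459138029 63.728072887217586 [-0.11422396 -0.58345696 -2.56742538]
from [ 450.6 -326.5   99. ] turn [0.02 0.01 0.05] t 25.9 w 64.14834004197104 F [-0.6 -0.6 -2.2]
[ 0.02 -0.11 -1.6 ] [0.02 0.01 0.05]
```

View pics/c7.png

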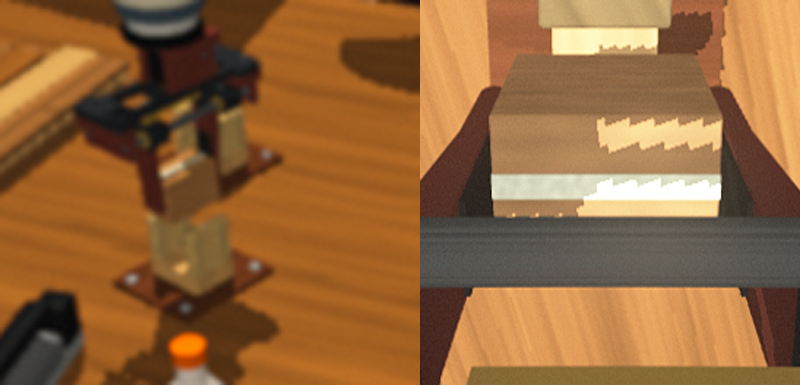

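The carton hangs directly above the channel, centred along the cheeks in the wrist crop (cheek midline 605, carton 607). Lowering gently.

Request:
play_rows(plan="5.5 0 0 0.6 0 0 0;5.5 0 0 0.8 0 0 0;5.5 0 0 0.8 0 0 0;5.5 0 0 0.8 0 0 0;5.5 0 0 0 0 0 0")

```text
t: 26.52
ee_pos: [449.8, -326.1, 67.8]
orientation: [-2.535, -1.853, 0.001]
ft_force: [-0.0, 0.5, -2.3]
width: 63.9
```

The carton is between the cheeks with no side force.

Request:
play_rows(plan="5.5 0 0 0.8 0 0 0;5.5 0 0 0.8 0 0 0;5.5 0 0 0.5 0 0 0;5.5 0 0 0.3 0 0 0;5.5 0 0 0.2 0 0 0;5.5 0 0 0 0 0 0;5.5 0 0 0 0 0 0")

```text
t: 27.4
ee_pos: [450.4, -326.5, 42.9]
orientation: [2.536, 1.854, 0.0]
ft_force: [-0.5, 0.3, -2.1]
width: 63.9
```

Request:
play_rows(plan="5.5 0 0 0.2 0 0 0;5.5 0 0 0.1 0 0 0;5.5 0 0 0 0 0 0;5.5 0 0 0 0 0 0")

```text
t: 27.9
ee_pos: [450.4, -326.5, 39.8]
orientation: [2.536, 1.854, 0.0]
ft_force: [-0.3, -0.4, -1.6]
width: 63.8
```

Request:
play_rows(plan="5.5 0 0 0.1 0 0 0;5.5 0 0 0 0 0 0;5.5 0 0 0.05 0 0 0;5.5 0 0 0 0 0 0")

```text
t: 28.4
ee_pos: [450.4, -326.6, 39.3]
orientation: [2.536, 1.854, 0.0]
ft_force: [-3.8, 1.2, 10.7]
width: 63.5
```

Seated: the vertical force rose to +10.7 N. Release, rise, and move aside for a check.

Request:
play_rows(plan="8.7 0 0 0 0 0 0;8.7 0 0 0 0 0 0;8.7 0 0 0 0 0 0;8.7 0 0 0 0 0 0;8.7 0 0 -1 0 0 0;8.7 0 0 -3 0 0 0;8.7 0 0 -4 0 0 0;8.7 0 0 -5 0 0 0;8.7 -3 0 -4 0 0 0;8.7 -4.5 0 0 0 0 0;8.7 0 0 0 0 0 0;8.7 0 0 0 0 0 0")

```text
t: 29.9
ee_pos: [427.2, -397.3, 208.1]
orientation: [-2.536, -1.853, -0.0]
ft_force: [-0.1, -0.2, -0.0]
width: 87.1
```

```bash
python3 - <<'E'
from h import *
im=shot('wrist','w8');Q=cloud(im);Z=Q[...,2]
for a,b in((67.5,73.8),(74,79)):
    m=(Z>a)&(Z<b)&(abs(Q[...,0]-450)<60)&(abs(Q[...,1]+326)<60)
    n,l,s,c=cv2.connectedComponentsWithStats(cv2.morphologyEx(m.astype(np.uint8),cv2.MORPH_OPEN,np.ones((3,3))))
    for i in range(1,n):
        if s[i,4]>200: p=Q[l==i];print(c[i],s[i,4],p[:,2].mean(),cv2.minAreaRect(p[:,:2].astype(np.float32)))
P=cloud(shot('top','t3'))
k=P[(abs(P[...,2]-69)<7)&(abs(P[...,0]-603)<20)&(abs(P[...,1]-124)<50)];print('handle',len(k),len(k) and np.median(k,0))
d=np.abs(cv2.imread('pics/top0.png').astype(int)-cv2.imread('pics/t3.png')).sum(2)
for nm,b in dict(glue=(328,120,355,148),stap=(398,120,424,188),tape=(133,255,170,288)).items(): print(nm,np.median(d[b[1]:b[3],b[0]:b[2]]))
E
```

```text
[277.17773084 106.86602293] 3314 71.94482444205686 ((450.0511474609375, -326.3465881347656), (33.13085174560547, 64.1392822265625), 72.29713439941406)
[277.24790795  70.95188285] 956 75.85382409893332 ((458.24957275390625, -300.2093505859375), (11.930272102355957, 48.82508087158203), 72.04808807373047)
[276.8854041  140.26537998] 829 75.74119655439326 ((441.5760192871094, -351.0592041015625), (11.523951530456543, 49.10932540893555), 72.28648376464844)
handle 158 [604.11061105 128.65696092  68.89397022]
glue 31.0
stap 5.0
tape 4.0
```

View pics/w8.png

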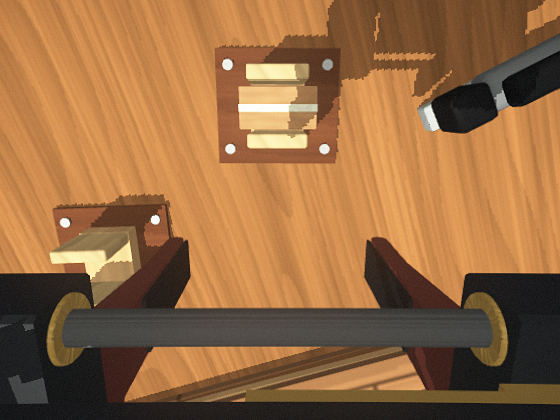

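The carton sits between the cheeks at (278,107). Its top is 3.9 mm below theirs and it is centred within about 1 mm. I check the glue's position by depth (its pixel difference is probably the arm's shadow), then hand in.

```bash
python3 - <<'E'
from h import *
for f in('top0','t3'):
    P=cloud(load(f))[115:152,322:362].reshape(-1,3); P=P[(P[:,2]>40)&(P[:,2]<170)]; print(f,len(P),P.mean(0).round(1))
print(get_obs()['ft_force'], close_job())
E
```

```text
top0 393 [ 717.2 -156.4  105.4]
t3 395 [ 717.3 -156.5  106.2]
the job is handed in; nothing more can be done
[-0.80509603 -0.87632834  0.39257842] None
```

I finished the whole sequence and handed the job in at about t = 30 s; the hand-in reports no verdict. I pulled the drawer out about 160 mm to its stop. The carton went upright onto the bare bench and was let go, then I pushed the drawer shut. I re-gripped the carton by its ends and lowered it into the holder farthest to the robot's left.

**Last checks:**
- **Carton:** its top is 3.9 mm below the cheek tops, where 4 mm means fully seated. It is centred within about 1 mm along and across the cheeks, with its length along them to within about 0.2°.
- **Drawer:** on closing, the gripped handle came back to its shut position and met resistance. A later depth check put the handle 1–2 mm from its first measured shut position.
- **Bystanders:** the glue bottle moved less than 1 mm by depth. Its pixels did differ from the first picture (median 31), probably because of the arm's shadow. The stapler and tape pictures are unchanged.
- **Robot:** the hand was clear, with wrist force about zero.
- **Not checked:** I could not see the tin once the drawer was shut; I last saw it standing in the open drawer just before closing.

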